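# Tip the used cuvette strips into the waste bin

### The job

Empty the analyser's discharge tray: lift its free front edge by the blue tongue until all four used cuvette strips have slid out over the back into the yellow bin, without touching the strips. Then lower the tray gently, without letting it fall, press it down past its spring catch until it is fully home, and let go. Leave everything else on the bench where it is.

Things in the scene. Friction and masses are not known exactly. Their poses are not given: they have to be found in the camera images.
- stand: fixed white casing with a green band, 180 (x) x 165 (y) x 92 mm high, on the table; origin on the table under it, 80 mm behind its front face. Its -x side (front) faces the robot more or less, +x is towards the bin. It carries the tray and, behind it, the fixed yellow open waste bin: 180 (x) x 220 (y) mm, centred 195 mm along +x from this origin (it reaches from x = 105 to 285 mm), floor on the table, walls 4 mm thick and 70 mm high, back wall (+x) 135 mm high
- tray (a joint): angle of the tray about its rear hinge, rad: 0 = level and fully home on the stand, held by the spring catch; grows as the front edge rises; stop at 0.95. The free tray (0.28 to 0.56 kg) falls under its own weight; when lowered it comes to rest on top of the catch at about 0.09 and must be pressed on to reach 0
- catch_nose (a point): red sprung nose on the left (+y) side of the stand that snaps over a steel pin on the tray's side wall. The tray must be pulled up past it to open (some 10 to 20 N at the tongue) and pressed down past it to close (the same), then it gives way suddenly
- tray_hinge (a point): point on the middle of the hinge axis, 100 mm above the table, at (85, 0, 100) mm in the stand's frame. The axis runs along the stand's y. Axes turn with the tray (x from the front edge to the hinge, z up out of the tray's floor when level). The tray is aluminium, 150 mm wide inside, floor 4 mm thick with its underside at the hinge's height, from 165 mm in front of the hinge to 30 mm behind it; side walls 28 mm and front wall 18 mm high, open at the back over the bin
- tongue_grip (a point): point to grip, in the middle of the blue handle tongue's thickness and width, 30 mm from its root at the front edge of the tray, 20 mm from its end: at (-177, 0, 38) mm from tray_hinge in the tray's axes. The tongue is a flat plate 60 mm wide (y), 8 mm thick, 50 mm long, that rises outward from the front edge at 62 degrees above the tray's floor (outward direction (-0.469, 0, 0.883) in this point's axes, which are the tray's)
- strip1: loose used cuvette strip 1 of 4, white with an orange band and blue wells, 56 (x) x 12 (y) x 22 mm (band 16 mm wide), 16 to 28 g, lying in the tray at the start; origin at the centre of its underside. How slippery it is on the tray is not known: it starts to slide at a tilt of somewhere between 0.4 and 0.7 rad
- strip2: loose used cuvette strip 2 of 4, white with an orange band and blue wells, 56 (x) x 12 (y) x 22 mm (band 16 mm wide), 16 to 28 g, lying in the tray at the start; origin at the centre of its underside. How slippery it is on the tray is not known: it starts to slide at a tilt of somewhere between 0.4 and 0.7 rad
- strip3: loose used cuvette strip 3 of 4, white with an orange band and blue wells, 56 (x) x 12 (y) x 22 mm (band 16 mm wide), 16 to 28 g, lying in the tray at the start; origin at the centre of its underside. How slippery it is on the tray is not known: it starts to slide at a tilt of somewhere between 0.4 and 0.7 rad
- strip4: loose used cuvette strip 4 of 4, white with an orange band and blue wells, 56 (x) x 12 (y) x 22 mm (band 16 mm wide), 16 to 28 g, lying in the tray at the start; origin at the centre of its underside. How slippery it is on the tray is not known: it starts to slide at a tilt of somewhere between 0.4 and 0.7 rad
- tube_rack: loose bystander: white rack 100 x 50 mm, 95 mm high, with red-capped tubes; beside the stand on its left; origin at the centre of its underside
- vial_box: loose bystander: cardboard box 90 x 60 mm, 62 mm high, with green caps on it; beside the stand on its right; origin at the centre of its underside
- reagent: loose bystander: blue bottle, 60 mm diameter, 130 mm high; right of the stand; origin at the centre of its underside
- tip_box: loose bystander: open blue box 120 x 85 x 60 mm; left side of the table; origin at the centre of its underside
- beaker: loose bystander: green glass beaker, 70 mm diameter, 90 mm high; right side of the table; origin at the centre of its underside
- marker: loose bystander: pen 130 mm long, 13 mm thick, lying; left side of the table; origin at the centre of its underside
Things that resemble listed ones, but are neither listed nor needed, are in the scene too. What is shaped like the strip2 but black or purple is not meant.

How it is judged (in metres and radians):
On the way, in this order (a step that is already met when the one before it is completed fails the run):
1. the tray is lifted clear of its catch (above 0.25 rad) (value of joint tray above 0.25 rad), for 0.1 s.
2. all four strips lie in the bin while the tray is still up (above 0.15 rad) (x of strip1 in the frame of stand between 0.105 and 0.285 m and y of strip1 in the frame of stand between -0.11 and 0.11 m and z of each of strip1, strip2, strip3, strip4 in the frame of stand below 0.065 m and x of strip2 in the frame of stand between 0.105 and 0.285 m and y of strip2 in the frame of stand between -0.11 and 0.11 m and x of strip3 in the frame of stand between 0.105 and 0.285 m and y of strip3 in the frame of stand between -0.11 and 0.11 m and x of strip4 in the frame of stand between 0.105 and 0.285 m and y of strip4 in the frame of stand between -0.11 and 0.11 m and value of joint tray above 0.15 rad), for 0.2 s.
3. the tray is back home past its catch (below 0.03 rad) (value of joint tray below 0.03 rad), for 0.2 s.
At the end, for the whole second after the job is handed in: all four strips at rest inside the bin, the tray fully home (joint below 0.03 rad) and at rest, released (x of strip1 in the frame of stand between 0.105 and 0.285 m and y of strip1 in the frame of stand between -0.11 and 0.11 m and z of each of strip1, strip2, strip3, strip4 in the frame of stand below 0.065 m and x of strip2 in the frame of stand between 0.105 and 0.285 m and y of strip2 in the frame of stand between -0.11 and 0.11 m and x of strip3 in the frame of stand between 0.105 and 0.285 m and y of strip3 in the frame of stand between -0.11 and 0.11 m and x of strip4 in the frame of stand between 0.105 and 0.285 m and y of strip4 in the frame of stand between -0.11 and 0.11 m and linear speed of each of strip1, strip2, strip3, strip4 below 0.03 m/s and value of joint tray below 0.03 rad and velocity of joint tray between -0.05 and 0.05 rad/s); the robot touches nothing.
It fails at once if the tray falls or is slammed down (closing faster than 1.5 rad/s while still above its catch, 0.12 rad) (velocity of joint tray below -1.5 rad/s and value of joint tray above 0.12 rad).
It fails at once if the robot touches a strip (contact force between any of the fingers, the arm and strip1 above 0.5 N or contact force between any of the fingers, the arm and strip2 above 0.5 N or contact force between any of the fingers, the arm and strip3 above 0.5 N or contact force between any of the fingers, the arm and strip4 above 0.5 N).
It fails at once if a bystander is pushed more than 30 mm (distance of any of tube_rack, vial_box, reagent, tip_box, beaker, marker from where it was at the start of the episode above 0.03 m).
It also fails if it takes over 50 s, if anything falls off the work surface, if the arm or the gripper's body presses on something with over 40 N, if the wrist force passes 120 N, or if a joint passes its speed limit or range.

### The arm

A 6-joint arm with a two-finger parallel gripper is mounted at the origin on the work surface. World frame = base frame: x ahead of the robot, y to its left, z up, the work surface at z = 0. Lengths are in mm, angles in rad, forces in N, time in s.
With the tool pointing down it reaches from about 350 to 975 mm from the base axis. Payload 7.1 kg.
Tool frame: the origin (TCP) lies on the front face of the gripper's body, between the roots of the fingers; the fingertips stand 80 mm ahead of it and the grasp point (between the pads) lies 61 mm ahead of it; z points along the fingers, y is the line along which they close (so a half turn about z gives the same grasp; the last joint's range is limited). The gripper opens to 88 mm and grips with 3 to 60 N. Pads are 20 mm wide; open, the fingers measure 115 mm over their backs; the gripper's body (75 mm by 178 mm) begins 61 mm behind the grasp point.
Start: joints at [-1.278, 0.423, 1.63, -0, 1.089, -0.019], TCP at [191.751, -594.842, 302.675] pointing down, gripper open.
Joint ranges: [-3, 3], [-0.9, 2.11], [0.09, 2.58], [-1.31, 4.45], [0.11, 2.69], [-2.54, 2.54]. Speed limits (rad/s): [2.39, 2.39, 3.01, 3.14, 3.14, 3.14].

### API

Orientations are given as a rotation vector (axis times angle).
In Python, from workcell import readout, vision, close_job gives the robot as it stands.
- The arm moves only by the tool servo_tool, never from a script. Its argument "plan" is a list that holds one entry, the list of rows, each a list of 7 numbers: the gripper command: -1 is fully open, 1 is shut, values between are in proportion, then the shift along the world's x, y, z in units of 40 mm (1.0 is 40 mm), then the turn, a rotation vector about the world's x, y, z in units of 5 degrees (1.0 is 5 degrees). A call has 1 to 5 rows; each row shifts and turns the commanded pose from where the row before left it; what a row does not reach is not made up. A row lasts 1/12 s, in which the tool goes at most 41.7 mm and 7.16 degrees, less where a joint would pass 70% of its speed; a pose out of reach is approached as far as the arm can. A call is refused whole if a number of a shift passes 1 or a number of a turn 1, either way. A call with a gripper value outside its range is refused whole. The fingers move at their own pace and stop on an object; the grip force is fixed at half the most. Time passes only in rows, so rows that do not move let the fingers close. It gives the time, the measured TCP pose, the force, the opening and the grip force at its end, in the units of the state.
- readout.get_obs(): the state, without advancing time (a new reading comes with each control period).
- vision.get_image(name): name is "side" or "top"; returns the picture (480x640x3 uint8, red, green, blue); there is no depth.
- vision.camera_params(name): a dict with "fx", "fy", "cx", "cy" (pixels), "rvec" (rotation vector, rad) and "tvec" (3), from world to camera coordinates, as OpenCV has them. Camera axes: x right, y down, z forward; pixel columns grow to the right and rows downward; lengths in mm; the calibration is good to about 2 mm. A picture is of the moment at which its call begins. camera_params takes no time and is no camera call.
- close_job(): hands the job in; it is judged then, once.
The state is a dict: "t": time; "qpos": joint angles; "qvel": joint speeds; "joint_torque": joint torques, N m; "ee_pos": TCP position; "orientation": TCP orientation; "ft_force": force on the tool from outside, world axes, zero at the start; "moment": the same for the moment, N m; "width": finger opening in mm; "grasp_force": force on a finger pad.
Only numpy, scipy, OpenCV 4.12 (cv2) and the standard library are available. Lean on these libraries where they do the work, as an engineer would, in place of code of your own. Each camera call takes 0.05 s, during which the arm holds its last target. There are 200 camera calls.

## Working session

There is one attempt and no reset: what is moved stays moved. The work goes in short steps, Python scripts to look and compute and a tool call to move; the robot and the scene stay as the last step left them, time stands still between calls to the robot, and variables do not carry over. Pictures are saved under pics/ and viewed, at most 10 in all, crops included, and the job is handed in when it is done.

Besides the shell and the picture viewer there is one more tool, called after ">>>" as a command line: name --argument value ..., lists and objects as JSON in quotes. servo_tool: Moves the arm, as the interface text tells. Its arguments: {"type":"object","properties":{"plan":{"type":"array"}},"required":["plan"]}

```bash
mkdir -p pics; python3 - <<'E'
from workcell import readout, vision
import cv2
for n in("side","top"):
    cv2.imwrite(f"pics/{n}0.png",vision.get_image(n)[:,:,::-1]); print(vision.camera_params(n))
print(readout.get_obs())
E
```

```text
{'fx': 486.90364523988126, 'fy': 486.90364523988126, 'cx': 318.951787850325, 'cy': 234.3176491437338, 'rvec': array([ 2.06989721, -0.34884962,  0.21126564]), 'tvec': array([-554.44381454,  188.70693341, 1090.89454417])}
{'fx': 464.599674696595, 'fy': 464.599674696595, 'cx': 326.0444511529587, 'cy': 239.70040128275562, 'rvec': array([ 2.14323228, -2.11231667,  0.19675355]), 'tvec': array([   6.09384798,  581.11943238, 1237.34554756])}
{'t': 0.1, 'qpos': array([-1.27798757e+00,  4.23752997e-01,  1.63059589e+00, -8.67173717e-06,
        1.08857123e+00, -1.90181809e-02]), 'qvel': array([-0.00142481, -0.00017383,  0.00019594, -0.0002922 , -0.001788  ,
        0.00011339]), 'joint_torque': array([-5.00944443e-04, -5.45614636e+01, -2.74323803e+01,  6.46035676e-02,
        1.87213422e-02, -9.60528553e-06]), 'ee_pos': array([ 191.65107878, -594.49159878,  301.99343152]), 'orientation': array([-3.10218639e+00, -4.87636737e-01,  2.96385467e-04]), 'ft_force': array([-0.05609451,  0.08399756,  1.08037674]), 'moment': array([ 0.04672678, -0.03571685, -0.03051758]), 'grasp_force': 0.0, 'width': 87.5733587841042}
```

View pics/side0.png

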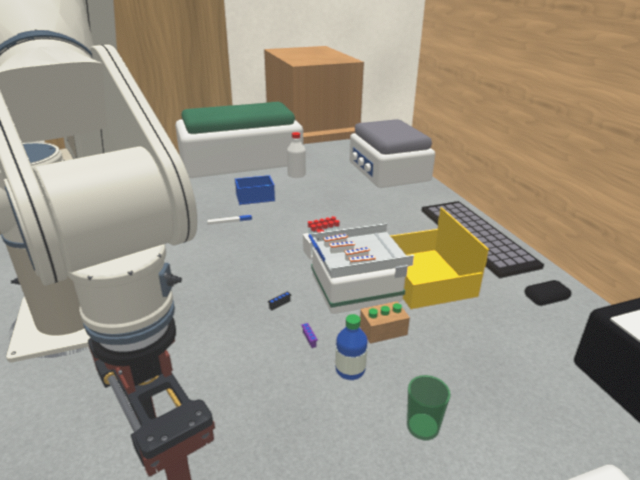

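View pics/top0.png

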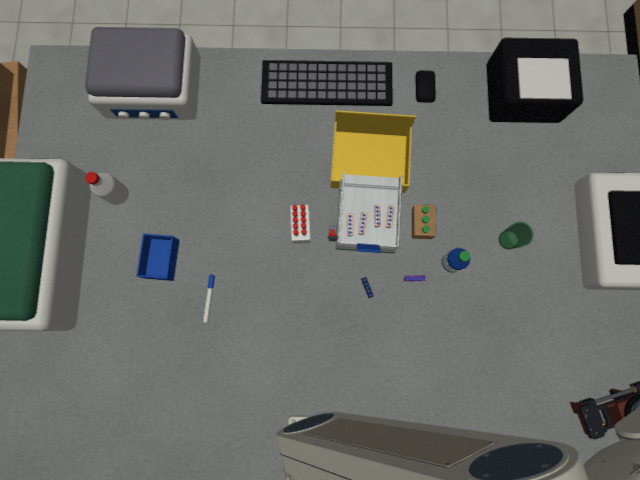

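The side view shows the stand at about (360,265), with the tongue at (318,247) and the yellow bin at (440,265). In the top view the tray is at (370,212), the tongue at (368,248) and the red catch at (333,234). The strips in the tray are at (350,224), (362,222), (377,216) and (390,216), white with orange bands. The black piece at (367,287) and the purple one at (415,278) on the table are decoys. Next I'll enlarge both views.

```bash
python3 - <<'E'
import cv2,numpy as np
a=cv2.imread("pics/top0.png")[165:265,320:420]; b=cv2.imread("pics/side0.png")[215:315,295:425]
f=lambda i,s:cv2.resize(i,None,fx=s,fy=s,interpolation=cv2.INTER_CUBIC)
cv2.imwrite("pics/c1.png",f(a,6)); cv2.imwrite("pics/c2.png",f(b,6))
E
```

```text
(no output)
```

View pics/c1.png

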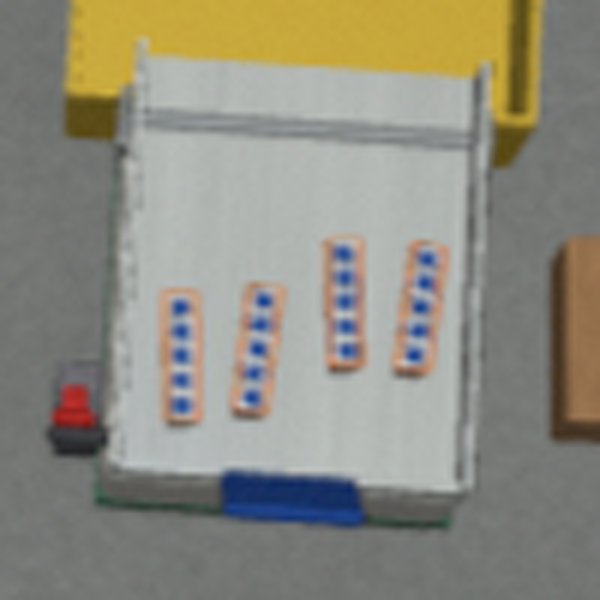

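View pics/c2.png

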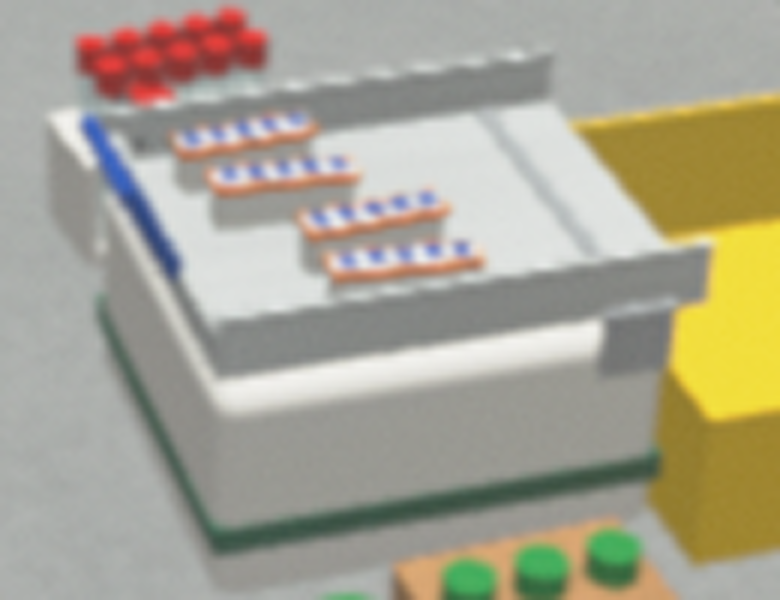

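The crops confirm four white strips with orange bands in the tray, so none of the decoys is in there. The tongue's end edge runs (222,517)-(361,523) in the top crop and starts at (88,118) in the side crop. I'll fit the stand's pose to those corners.

```bash
cat >h.py <<'E'
import numpy as np,cv2
from scipy.spatial.transform import Rotation as R
from workcell import readout,vision
def proj(n,P):
    c=vision.camera_params(n);K=np.array([[c['fx'],0,c['cx']],[0,c['fy'],c['cy']],[0,0,1]])
    return cv2.projectPoints(np.float64(P).reshape(-1,1,3),c['rvec'],c['tvec'],K,None)[0][:,0]
E
python3 - <<'E'
from h import *
from scipy.optimize import least_squares
H=np.array([85,0,100.])
T=[((-189.9,30,53.8),222,517),((-189.9,-30,53.8),361,523),((30,76,28),143,42),((30,-76,28),487,65)]
S=[((-186.4,30,55.7),88,118),((-165,-77,28),218,325),((30,-77,28),708,245),((30,77,28),550,52),((-165,-82.5,-100),215,588)]
X={n:np.array([p[0] for p in L])+H for n,L in(("top",T),("side",S))}
px={"top":np.array([((u+.5)/6-.5+320,(v+.5)/6-.5+165) for _,u,v in T]),"side":np.array([((u+.5)/6-.5+295,(v+.5)/6-.5+215) for _,u,v in S])}
W=lambda p,P:R.from_euler('z',p[2]).apply(P)+[p[0],p[1],0]
f=lambda p:np.concatenate([(proj(n,W(p,X[n]))-px[n]).ravel() for n in X])
r=least_squares(f,[600,0,0],x_scale=[100,100,1],loss='soft_l1')
print(r.x,"\n",f(r.x).reshape(-1,2).round(2))
print("grip",W(r.x,H+[-177,0,38]),"hinge",W(r.x,H))
o=readout.get_obs();print(R.from_rotvec(o['orientation']).as_matrix().round(3))
E
```

```text
[ 6.37135566e+02 -9.98692953e+01 -5.85832243e-02] 
 [[ 0.14  0.33]
 [ 0.51  1.04]
 [ 0.52 -0.91]
 [-0.29 -0.73]
 [-1.16 -0.76]
 [-0.36 -1.56]
 [ 0.86 -1.07]
 [ 0.38 -0.46]
 [-0.2   2.86]]
grip [545.29339287 -94.48272099 138.        ] hinge [ 721.98974824 -104.84602152  100.        ]
[[ 0.952  0.307 -0.   ]
 [ 0.307 -0.952  0.001]
 [ 0.    -0.001 -1.   ]]
```

The corners fit to 1-2 px, and the grip point comes out at world (545,-94,138), yaw -0.059, which is within reach. Now I'll swing over and turn the wrist.

>>> servo_tool --plan '[[[0, 0.4, 0.8, 0, 0, 0, 0.9], [0, 0.5, 0.85, 0, 0, 0, 0.9], [0, 0.5, 0.85, 0, 0, 0, 0.9], [0, 0.5, 0.85, 0, 0, 0, 0.9], [0, 0.5, 0.85, 0, 0, 0, 0.9]]]'

```text
t: 0.52
ee_pos: [288.0, -425.0, 302.3]
orientation: [-2.946, -1.088, 0.0]
ft_force: [0.7, -0.0, 0.2]
width: 58.2
grasp_force: 0.0
```

>>> servo_tool --plan '[[[0, 0.5, 0.85, 0, 0, 0, 0.9], [0, 0.5, 0.85, 0, 0, 0, 0.9], [0, 0.5, 0.85, 0, 0, 0, 0.9], [0, 0.5, 0.85, 0, 0, 0, 0.9], [0, 0.5, 0.85, 0, 0, 0, 0.9]]]'

```text
t: 0.93
ee_pos: [388.1, -255.0, 302.6]
orientation: [-2.678, -1.643, 0.0]
ft_force: [0.6, -0.2, 0.3]
width: 44.1
grasp_force: 0.0
```

>>> servo_tool --plan '[[[0, 0.5, 0.8, 0, 0, 0, 0.9], [0, 0.5, 0.8, 0, 0, 0, 0.9], [0, 0.5, 0.8, 0, 0, 0, 0.9], [0, 0.5, 0.85, 0, 0, 0, 0.9], [0, 0.3, 0.8, 0, 0, 0, 0.9]]]'

```text
t: 1.35
ee_pos: [481.1, -92.9, 302.7]
orientation: [2.305, 2.134, 0.001]
ft_force: [1.4, -0.7, 0.1]
width: 43.6
grasp_force: 0.0
```

```bash
cat >>h.py <<'E'
P=(637.1,-99.9,-.0586)   # stand pose
def target(a,out=0):     # TCP pose for tray angle a, retreated by out mm along the tongue
    Rz=R.from_euler('z',P[2]); Ra=R.from_euler('y',a)
    M=np.array([[0,.883,.469],[1,0,0],[0,.469,-.883]])
    g=Rz.apply(Ra.apply(np.array([-177,0,38])+(61+out)*np.array([-.469,0,.883]))+[85,0,100])+[P[0],P[1],0]
    return g,Rz*Ra*R.from_matrix(M)
def todo(a,out=0):
    o=readout.get_obs();g,Q=target(a,out)
    dr=(Q*R.from_rotvec(o['orientation']).inv()).as_rotvec()
    print("shift",((g-o['ee_pos'])/40).round(3),"turn",(np.degrees(dr)/5).round(3))
def show():
    o=readout.get_obs();print({k:np.round(o[k],2).tolist() for k in('t','qpos','ee_pos','ft_force','width','grasp_force')})
E
python3 -c "
from h import *
show();todo(0,70)"
```

```text
{'t': 1.35, 'qpos': [-0.22, 0.22, 1.92, 0.0, 0.99, -0.14], 'ee_pos': [481.14, -92.88, 302.72], 'ft_force': [1.35, -0.73, 0.12], 'width': 43.61, 'grasp_force': 0.0}
shift [ 0.07   0.049 -1.226] turn [-0.378 -5.573  0.203]
```

>>> servo_tool --plan '[[[0, 0, 0, 0, -0.06, -0.93, 0.03], [0, 0, 0, 0, -0.06, -0.93, 0.03], [0, 0, 0, -0.2, -0.06, -0.93, 0.03], [0, 0, 0, -0.2, -0.06, -0.93, 0.03], [0, 0, 0, -0.2, -0.06, -0.93, 0.03]]]'

```text
t: 1.77
ee_pos: [479.7, -94.7, 278.8]
orientation: [2.057, 1.923, 0.404]
ft_force: [0.0, -0.5, 0.3]
width: 43.9
grasp_force: 0.0
```

>>> servo_tool --plan '[[[0, 0, 0, -0.2, -0.06, -0.93, 0.03], [0, 0, 0, -0.2, 0, 0, 0], [0, 0, 0, -0.2, 0, 0, 0], [0, 0, 0, 0, 0, 0, 0]]]'

```text
t: 2.1
ee_pos: [479.1, -94.6, 253.1]
orientation: [2.01, 1.883, 0.47]
ft_force: [-0.5, -0.1, -0.6]
width: 43.4
grasp_force: 0.0
```

```bash
python3 -c "
from h import *
import cv2
show();todo(0,70);todo(0)
b=vision.get_image('side')[180:320,260:420,::-1]
cv2.imwrite('pics/s2.png',cv2.resize(b,None,fx=4,fy=4))"
```

```text
{'t': 2.1, 'qpos': [-0.27, 0.2, 2.2, 0.35, 0.29, -0.51], 'ee_pos': [479.1, -94.59, 253.14], 'ft_force': [-0.54, -0.08, -0.65], 'width': 43.38, 'grasp_force': 0.0}
shift [0.121 0.092 0.013] turn [-0.063 -0.054  0.06 ]
shift [ 0.94   0.044 -1.532] turn [-0.063 -0.054  0.06 ]
```

View pics/s2.png

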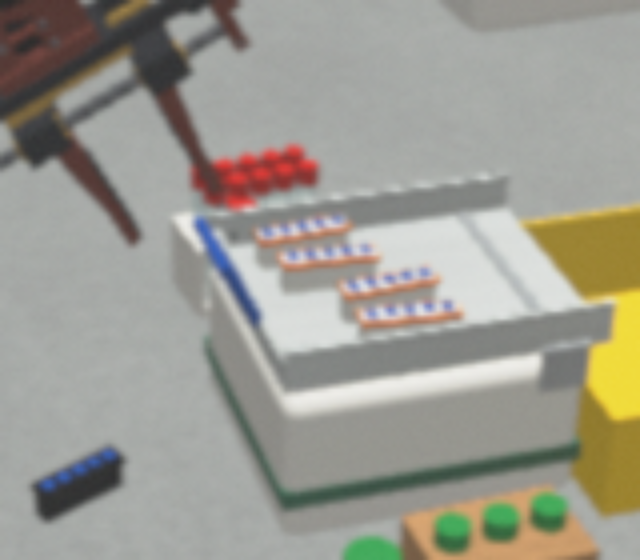

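The side view shows the open fingers above the tongue, at (135,240) and (215,195), with the tongue at (228,270) between them. I'll advance along the tongue in two stages.

>>> servo_tool --plan '[[[0, 0.2, 0.04, -0.2, -0.06, -0.05, 0.06], [0, 0.2, 0.04, -0.3, 0, 0, 0], [0, 0.14, 0, -0.3, 0, 0, 0], [0, 0, 0, 0, 0, 0, 0]]]'

```text
t: 2.48
ee_pos: [502.2, -91.4, 221.6]
orientation: [1.997, 1.885, 0.472]
ft_force: [-0.9, -0.3, 0.2]
width: 43.9
grasp_force: 0.0
```

```bash
python3 -c "
from h import *
show();todo(0)"
```

```text
{'t': 2.48, 'qpos': [-0.24, 0.29, 2.18, 0.43, 0.21, -0.59], 'ee_pos': [502.2, -91.4, 221.6], 'ft_force': [-0.9, -0.33, 0.18], 'width': 43.85, 'grasp_force': 0.0}
shift [ 0.362 -0.036 -0.743] turn [ 0.003  0.024 -0.008]
```

>>> servo_tool --plan '[[[0, 0.15, -0.02, -0.3, 0, 0, 0], [0, 0.14, -0.02, -0.31, 0, 0, 0], [0, 0, 0, 0, 0, 0, 0]]]'

```text
t: 2.73
ee_pos: [513.4, -93.1, 197.5]
orientation: [1.997, 1.884, 0.472]
ft_force: [-0.6, 0.5, -0.6]
width: 43.6
grasp_force: 0.0
```

```bash
python3 -c "
from h import *
import cv2
show();todo(0,6)
b=vision.get_image('side')[180:320,260:420,::-1]
cv2.imwrite('pics/s3.png',cv2.resize(b,None,fx=4,fy=4))"
```

```text
{'t': 2.73, 'qpos': [-0.24, 0.36, 2.17, 0.57, 0.16, -0.72], 'ee_pos': [513.44, -93.13, 197.52], 'ft_force': [-0.64, 0.5, -0.65], 'width': 43.6, 'grasp_force': 0.0}
shift [ 0.011  0.011 -0.009] turn [ 0.001  0.031 -0.003]
```

View pics/s3.png

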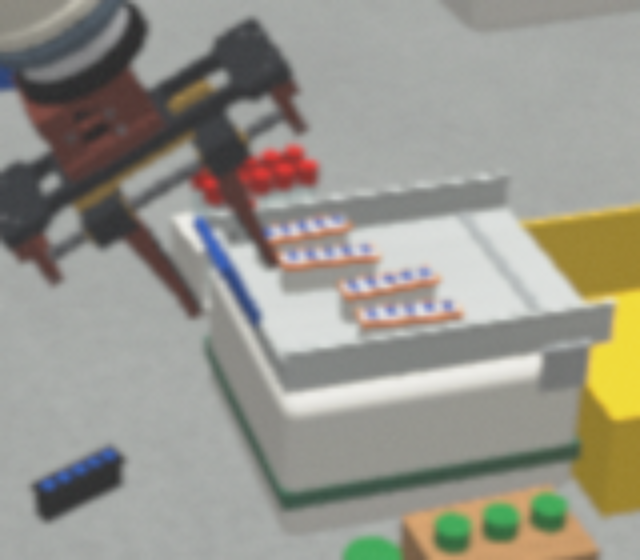

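The fingers straddle the tongue: tips at (195,312) outside and (270,262) inside, clear of the strips. Closing the gripper.

>>> servo_tool --plan '[[[1, 0, 0, 0, 0, 0, 0], [1, 0, 0, 0, 0, 0, 0], [1, 0, 0, 0, 0, 0, 0], [1, 0, 0, 0, 0, 0, 0], [1, 0, 0, 0, 0, 0, 0]]]'

```text
t: 3.2
ee_pos: [513.0, -93.3, 198.8]
orientation: [1.996, 1.882, 0.473]
ft_force: [0.5, 0.2, -0.1]
width: 14.1
grasp_force: 0.0
```

>>> servo_tool --plan '[[[1, 0, 0, 0, 0, 0, 0], [1, 0, 0, 0, 0, 0, 0], [1, 0, 0, 0, 0, 0, 0]]]'

```text
t: 3.45
ee_pos: [513.9, -93.4, 199.2]
orientation: [1.994, 1.882, 0.474]
ft_force: [2.0, 1.9, 5.8]
width: 8.1
grasp_force: 30.0
```

```bash
python3 -c "
from h import *
show();todo(0,6)
# arc moves: absolute shift/turn per angle
g0,_=target(0,6)
for a in np.arange(.04,.93,.08): print(round(a,2),((target(a,6)[0]-g0)/40).round(3))
print('turn per rad',np.degrees(R.from_euler('z',P[2]).apply([0,1,0]))/5)"
```

```text
{'t': 3.45, 'qpos': [-0.24, 0.35, 2.17, 0.57, 0.16, -0.72], 'ee_pos': [513.92, -93.36, 199.15], 'ft_force': [2.04, 1.86, 5.79], 'width': 8.15, 'grasp_force': 30.02}
shift [-0.001  0.017 -0.05 ] turn [ 0.023  0.075 -0.003]
0.04 [ 0.101 -0.006  0.206]
0.12 [ 0.328 -0.019  0.606]
0.2 [ 0.585 -0.034  0.987]
0.28 [ 0.873 -0.051  1.345]
0.36 [ 1.188 -0.07   1.68 ]
0.44 [ 1.528 -0.09   1.988]
0.52 [ 1.892 -0.111  2.268]
0.6 [ 2.278 -0.134  2.518]
0.68 [ 2.682 -0.157  2.736]
0.76 [ 3.102 -0.182  2.921]
0.84 [ 3.535 -0.207  3.072]
0.92 [ 3.98  -0.233  3.188]
turn per rad [ 0.67112228 11.43948639  0.        ]
```

Grip is good (8.1 mm, 30 N). Lifting along the arc past the catch.

>>> servo_tool --plan '[[[1, 0.1, -0.006, 0.205, 0.027, 0.458, 0], [1, 0.11, -0.006, 0.2, 0.027, 0.458, 0], [1, 0.118, -0.007, 0.2, 0.027, 0.458, 0], [1, 0.125, -0.007, 0.192, 0.027, 0.458, 0], [1, 0.132, -0.008, 0.189, 0.027, 0.458, 0]]]'

```text
t: 3.87
ee_pos: [536.3, -94.7, 236.6]
orientation: [2.114, 1.996, 0.302]
ft_force: [6.6, -0.1, -4.3]
width: 8.1
grasp_force: 30.0
```

```bash
python3 -c "
from h import *
show();todo(.2,6)"
```

```text
{'t': 3.87, 'qpos': [-0.22, 0.32, 2.01, 0.09, 0.51, -0.23], 'ee_pos': [536.35, -94.68, 236.56], 'ft_force': [6.61, -0.11, -4.28], 'width': 8.08, 'grasp_force': 30.01}
shift [0.024 0.016 0.002] turn [ 0.011  0.146 -0.012]
```

>>> servo_tool --plan '[[[1, 0.141, -0.008, 0.182, 0.027, 0.458, 0], [1, 0.147, -0.009, 0.177, 0.027, 0.458, 0], [1, 0.155, -0.009, 0.17, 0.027, 0.458, 0], [1, 0.16, -0.01, 0.165, 0.027, 0.458, 0], [1, 0.167, -0.01, 0.157, 0.027, 0.458, 0]]]'

```text
t: 4.28
ee_pos: [566.8, -96.4, 270.5]
orientation: [2.231, 2.105, 0.106]
ft_force: [1.9, -1.9, -0.1]
width: 8.0
grasp_force: 30.0
```

>>> servo_tool --plan '[[[1, 0.173, -0.01, 0.151, 0.027, 0.458, 0], [1, 0.18, -0.01, 0.144, 0.027, 0.458, 0], [1, 0.185, -0.011, 0.137, 0.027, 0.458, 0], [1, 0.191, -0.011, 0.129, 0.027, 0.458, 0], [1, 0.196, -0.012, 0.121, 0.027, 0.458, 0]]]'

```text
t: 4.7
ee_pos: [603.6, -98.5, 298.0]
orientation: [-2.23, -2.104, 0.105]
ft_force: [-1.4, -1.6, 3.9]
width: 8.1
grasp_force: 30.1
```

```bash
python3 -c "
from h import *
show();todo(.6,6)"
```

```text
{'t': 4.7, 'qpos': [-0.18, 0.44, 1.61, -0.01, 1.19, -0.11], 'ee_pos': [603.6, -98.49, 298.05], 'ft_force': [-1.42, -1.61, 3.92], 'width': 8.11, 'grasp_force': 30.05}
shift [ 0.035  0.012 -0.004] turn [-0.002  0.127 -0.005]
```

>>> servo_tool --plan '[[[1, 0.2, -0.012, 0.113, 0.027, 0.458, 0], [1, 0.204, -0.012, 0.105, 0.027, 0.458, 0], [1, 0.208, -0.012, 0.097, 0.027, 0.458, 0], [1, 0.212, -0.013, 0.088, 0.027, 0.458, 0], [1, 0.215, -0.013, 0.08, 0.027, 0.458, 0]]]'

```text
t: 5.12
ee_pos: [645.3, -100.9, 318.0]
orientation: [-2.115, -1.995, 0.301]
ft_force: [-1.3, -0.5, 6.0]
width: 7.9
grasp_force: 30.1
```

>>> servo_tool --plan '[[[1, 0.218, -0.013, 0.071, 0.027, 0.458, 0], [1, 0.11, -0.007, 0.03, 0.013, 0.229, 0], [1, 0, 0, 0, 0, 0, 0], [1, 0, 0, 0, 0, 0, 0], [1, 0, 0, 0, 0, 0, 0]]]'

```text
t: 5.53
ee_pos: [658.1, -101.6, 322.2]
orientation: [-2.079, -1.961, 0.355]
ft_force: [-2.8, -0.9, 10.0]
width: 7.9
grasp_force: 30.0
```

>>> servo_tool --plan '[[[1, 0, 0, 0, 0, 0, 0], [1, 0, 0, 0, 0, 0, 0], [1, 0, 0, 0, 0, 0, 0], [1, 0, 0, 0, 0, 0, 0], [1, 0, 0, 0, 0, 0, 0]]]'

```text
t: 5.95
ee_pos: [658.0, -101.6, 322.1]
orientation: [-2.08, -1.961, 0.354]
ft_force: [-2.7, 0.6, 8.1]
width: 7.6
grasp_force: 30.0
```

```bash
python3 -c "
from h import *
import cv2
show();todo(.86,6)
b=vision.get_image('side')[160:320,290:500,::-1];a=vision.get_image('top')[100:260,310:430,::-1]
f=lambda i:cv2.resize(i,None,fx=2.4,fy=2.4,interpolation=cv2.INTER_CUBIC)
cv2.imwrite('pics/s4.png',cv2.hconcat([f(a),f(b)]))"
```

```text
{'t': 5.95, 'qpos': [-0.16, 0.6, 1.32, -0.03, 1.58, -0.09], 'ee_pos': [658.04, -101.58, 322.11], 'ft_force': [-2.7, 0.62, 8.09], 'width': 7.59, 'grasp_force': 30.04}
shift [ 0.042  0.009 -0.019] turn [-0.005  0.149  0.001]
```

View pics/s4.png

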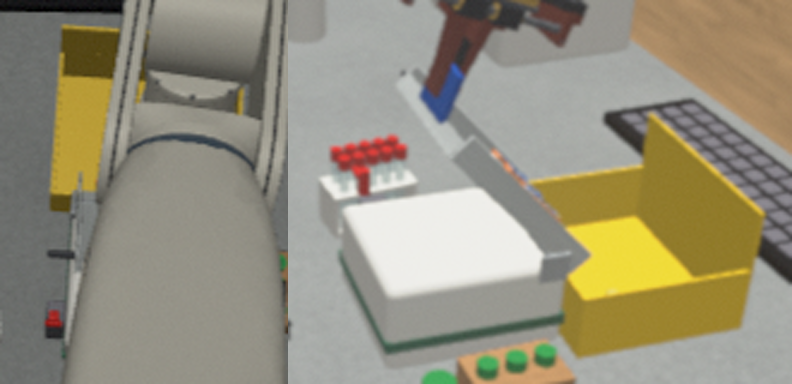

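The side view shows the tray up. Some orange and blue is still visible at about (520,175) in the crop, so a few strips may still be on the tray. I'll wait and check by pixel change.

>>> servo_tool --plan '[[[1, 0.11, -0.007, 0.03, 0.013, 0.229, 0], [1, 0, 0, 0, 0, 0, 0], [1, 0, 0, 0, 0, 0, 0], [1, 0, 0, 0, 0, 0, 0], [1, 0, 0, 0, 0, 0, 0]]]'

```text
t: 6.47
ee_pos: [662.5, -101.8, 323.4]
orientation: [-2.067, -1.95, 0.372]
ft_force: [-2.4, 0.2, 9.7]
width: 7.9
grasp_force: 30.0
```

```bash
python3 -c "
from h import *
import cv2
show()
b=vision.get_image('side')[:,:,::-1]
f=lambda i,s:cv2.resize(i,None,fx=s,fy=s,interpolation=cv2.INTER_CUBIC)
cv2.imwrite('pics/s5.png',f(b[185:315,360:495],4.4))"
```

```text
{'t': 6.47, 'qpos': [-0.16, 0.61, 1.3, -0.04, 1.6, -0.09], 'ee_pos': [662.49, -101.85, 323.36], 'ft_force': [-2.36, 0.24, 9.71], 'width': 7.87, 'grasp_force': 30.04}
```

View pics/s5.png

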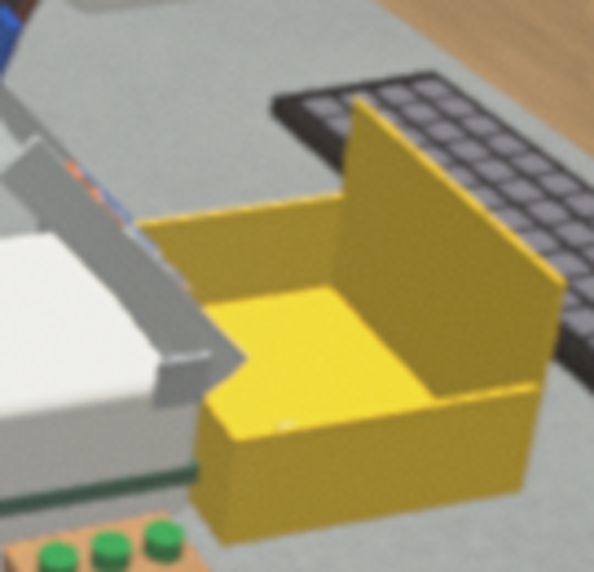

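One strip shows in the bin at (288,425), but others are still on the tray along (70,165)-(185,285). I'll tilt nearly to the stop, give it a small shake and compare.

>>> servo_tool --plan '[[[1, 0.22, -0.013, 0.06, 0.027, 0.458, 0], [1, 0, 0, 0, 0, 0, 0], [1, 0, 0, 0, 0, 0, 0], [1, 0, 0, 0, 0, 0, 0], [1, 0, 0, 0, 0, 0, 0]]]'

```text
t: 6.93
ee_pos: [671.4, -102.3, 325.6]
orientation: [-2.043, -1.926, 0.408]
ft_force: [-1.3, 0.2, 9.4]
width: 7.9
grasp_force: 30.0
```

```bash
cat >>h.py <<'E'
def strips(name):
    b=vision.get_image('side')[:,:,::-1].copy(); c=b[185:315,360:495]
    cv2.imwrite(f'pics/{name}.png',cv2.resize(c,None,fx=4.4,fy=4.4,interpolation=cv2.INTER_CUBIC))
    h=cv2.cvtColor(c,cv2.COLOR_BGR2HSV).astype(int); m=((h[...,0]<14)&(h[...,1]>60)&(h[...,2]>110))|((h[...,0]>100)&(h[...,0]<130)&(h[...,1]>50)&(h[...,2]>90))
    m[:, :9]=0
    print([(int(x*4.4),int(y*4.4)) for y,x in np.argwhere(m)])
E
python3 -c "
from h import *
show();todo(.9,6);strips('s6')"
```

```text
{'t': 6.93, 'qpos': [-0.16, 0.64, 1.25, -0.04, 1.66, -0.09], 'ee_pos': [671.39, -102.35, 325.62], 'ft_force': [-1.32, 0.25, 9.37], 'width': 7.95, 'grasp_force': 30.01}
shift [-0.07   0.015 -0.049] turn [-0.02  -0.08   0.004]
[(114, 202)]
```

```bash
python3 -c "
import cv2
a,b=[cv2.imread(f'pics/{n}.png') for n in('s5','s6')]
cv2.imwrite('pics/cmp.png',cv2.resize(cv2.hconcat([a[60:480,:400],b[60:480,:400]]),None,fx=1,fy=1))"
```

```text
(no output)
```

View pics/cmp.png

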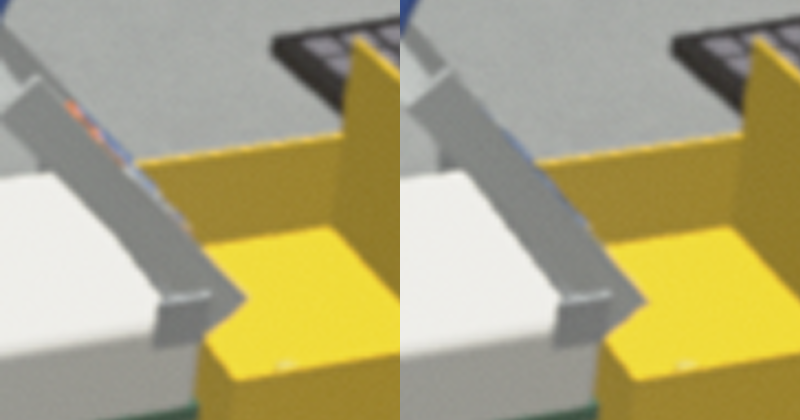

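```bash
python3 -c "
from h import *
def W(a,p): 
    return R.from_euler('z',P[2]).apply(R.from_euler('y',a).apply(np.float64(p))+[85,0,100])+[P[0],P[1],0]
# s5 crop px of strip tops on tray floor, a~.875
for y in (60,40,20,0,-20,-40,-60):
    p=np.array([[x,y,26] for x in range(-140,41,20)])
    print(y,((proj('side',W(.875,p))-[360,185])*4.4).round().astype(int).tolist())
print('wall',((proj('side',W(.875,[[x,-76,28] for x in(-165,30)]))-[360,185])*4.4).round())
b=((proj('side',W(0,[[x-85,y,z-100] for x,y,z in((200,-95,5),(200,-104,25),(150,-104,25),(130,-104,50))]))-[360,185])*4.4).round();print(b)
"
```

```text
60 [[-31, 45], [-10, 69], [11, 92], [32, 114], [52, 136], [72, 158], [92, 179], [111, 200], [130, 221], [148, 241]]
40 [[-18, 61], [3, 85], [25, 108], [45, 131], [66, 153], [86, 175], [106, 196], [125, 217], [144, 238], [162, 258]]
20 [[-5, 78], [17, 101], [38, 125], [59, 147], [80, 170], [100, 192], [120, 213], [139, 234], [158, 255], [177, 276]]
0 [[8, 94], [30, 118], [52, 142], [73, 165], [94, 187], [114, 209], [134, 231], [154, 252], [173, 273], [192, 294]]
-20 [[22, 112], [45, 136], [66, 159], [88, 183], [109, 205], [129, 228], [149, 249], [169, 271], [189, 292], [208, 313]]
-40 [[37, 130], [59, 154], [81, 178], [103, 201], [124, 224], [145, 246], [165, 268], [185, 290], [204, 311], [223, 332]]
-60 [[52, 148], [74, 173], [97, 197], [118, 220], [139, 243], [160, 266], [181, 288], [201, 310], [221, 331], [240, 352]]
wall [[ 38. 129.]
 [247. 355.]]
[[370. 492.]
 [383. 472.]
 [298. 487.]
 [269. 455.]]
```

Two strips look to be in line near y = 0, held with the lower end at the lip. I'll rock the tray smoothly to loosen them.

>>> servo_tool --plan '[[[1, -0.443, 0.026, -0.121, -0.054, -0.915, 0], [1, -0.431, 0.025, -0.156, -0.054, -0.915, 0], [1, -0.417, 0.024, -0.19, -0.054, -0.915, 0], [1, -0.401, 0.023, -0.223, -0.054, -0.915, 0], [1, 0, 0, 0, 0, 0, 0]]]'

```text
t: 7.4
ee_pos: [600.2, -98.3, 294.6]
orientation: [-2.233, -2.106, 0.1]
ft_force: [3.7, -2.4, 0.1]
width: 8.5
grasp_force: 30.1
```

```bash
python3 -c "
from h import *
show();todo(.587,6);strips('s7')"
```

```text
{'t': 7.4, 'qpos': [-0.18, 0.44, 1.63, -0.01, 1.17, -0.11], 'ee_pos': [600.24, -98.33, 294.64], 'ft_force': [3.74, -2.43, 0.1], 'width': 8.49, 'grasp_force': 30.06}
shift [0.055 0.012 0.042] turn [-0.01   0.034  0.   ]
[(88, 193), (92, 193), (88, 198), (92, 198), (105, 198), (88, 202), (92, 202), (96, 202), (96, 206), (101, 206), (105, 206), (101, 211), (105, 211), (110, 211), (110, 215), (114, 215), (118, 215), (110, 220), (114, 220), (118, 220), (123, 220), (127, 220), (110, 224), (114, 224), (118, 224), (136, 224), (140, 224), (145, 224), (114, 228), (118, 228), (132, 228), (145, 228), (149, 228), (154, 228), (118, 233), (123, 233), (127, 233), (154, 233), (158, 233), (162, 233), (167, 233), (123, 237), (127, 237), (132, 237), (136, 237), (162, 237), (167, 237), (132, 242), (136, 242), (140, 242), (171, 242), (140, 246), (145, 246), (149, 246), (145, 250), (149, 250), (154, 250), (158, 250), (140, 255), (145, 255), (158, 255), (162, 255), (167, 255), (171, 255), (140, 259), (145, 259), (167, 259), (171, 259), (176, 259), (180, 259), (140, 264), (145, 264), (149, 264), (180, 264), (184, 264), (189, 264), (193, 264), (145, 268), (149, 268), (154, 268), (171, 268), (189, 268), (193, 268), (149, 272), (154, 272), (158, 272), (180, 272), (184, 272), (158, 277), (162, 277), (167, 277), (171, 277), (189, 277), (167, 281), (171, 281), (176, 281), (180, 281), (184, 281), (176, 286), (180, 286), (184, 286), (189, 286), (193, 286), (184, 290), (189, 290), (193, 290), (198, 290), (198, 294), (202, 294), (206, 294), (211, 294), (206, 299), (211, 299), (215, 299), (220, 299), (215, 303)]
```

>>> servo_tool --plan '[[[1, 0.401, -0.023, 0.223, 0.054, 0.915, 0], [1, 0.417, -0.024, 0.19, 0.054, 0.915, 0], [1, 0.431, -0.025, 0.156, 0.054, 0.915, 0], [1, 0.443, -0.026, 0.121, 0.054, 0.915, 0], [1, 0, 0, 0, 0, 0, 0]]]'

```text
t: 7.87
ee_pos: [673.7, -102.5, 325.5]
orientation: [-2.038, -1.922, 0.415]
ft_force: [-5.2, 0.3, 14.9]
width: 7.8
grasp_force: 30.0
```

```bash
python3 -c "
from h import *
show();strips('s8')
import cv2
a,b=[cv2.imread(f'pics/{n}.png') for n in('s6','s8')]
d=np.abs(a.astype(int)-b).sum(2).astype(float); d=cv2.resize(d,(54,52),interpolation=cv2.INTER_AREA)
print([(int(x*11),int(y*11),int(d[y,x])) for y,x in np.argwhere(d>60)])"
```

```text
{'t': 7.87, 'qpos': [-0.16, 0.65, 1.24, -0.04, 1.67, -0.09], 'ee_pos': [673.72, -102.47, 325.54], 'ft_force': [-5.2, 0.27, 14.86], 'width': 7.83, 'grasp_force': 30.02}
[(215, 391), (220, 391), (224, 391), (312, 404), (294, 409), (299, 409), (303, 409), (308, 409), (281, 413), (286, 413), (290, 413), (294, 413), (268, 418), (272, 418), (277, 418), (281, 418), (286, 418), (246, 422), (250, 422), (255, 422), (259, 422)]
[(44, 0, 60), (33, 11, 60), (0, 99, 74), (11, 110, 63), (22, 121, 75), (220, 319, 110), (231, 319, 148), (242, 319, 173), (253, 319, 177), (264, 319, 168), (220, 330, 82), (231, 330, 190), (242, 330, 210), (253, 330, 227), (264, 330, 216), (231, 341, 123), (242, 341, 234), (253, 341, 238), (264, 341, 205), (242, 352, 138), (253, 352, 189), (264, 352, 183), (275, 352, 172), (286, 352, 176), (297, 352, 72), (231, 363, 84), (242, 363, 182), (253, 363, 207), (264, 363, 216), (275, 363, 219), (286, 363, 215), (297, 363, 124), (220, 374, 96), (231, 374, 221), (242, 374, 240), (253, 374, 229), (264, 374, 215), (275, 374, 200), (286, 374, 191), (297, 374, 189), (308, 374, 173), (209, 385, 106), (220, 385, 194), (231, 385, 204), (242, 385, 193), (253, 385, 189), (264, 385, 188), (275, 385, 190), (286, 385, 198), (297, 385, 213), (308, 385, 215), (220, 396, 97), (231, 396, 193), (242, 396, 192), (253, 396, 204), (264, 396, 219), (275, 396, 236), (286, 396, 243), (297, 396, 242), (308, 396, 212), (220, 407, 68), (231, 407, 236), (242, 407, 241), (253, 407, 242), (264, 407, 240), (275, 407, 228), (286, 407, 201), (297, 407, 165), (308, 407, 115), (231, 418, 185), (242, 418, 214), (253, 418, 189), (264, 418, 157), (275, 418, 95), (286, 418, 60)]
```

Rocking worked: the strips slid and are now in the bin. I'll let them settle and look once more.

>>> servo_tool --plan '[[[1, 0, 0, 0, 0, 0, 0], [1, 0, 0, 0, 0, 0, 0], [1, 0, 0, 0, 0, 0, 0], [1, 0, 0, 0, 0, 0, 0], [1, 0, 0, 0, 0, 0, 0]]]'

```text
t: 8.33
ee_pos: [671.7, -102.4, 325.1]
orientation: [-2.042, -1.926, 0.408]
ft_force: [-0.9, -1.0, 5.7]
width: 7.7
grasp_force: 30.0
```

```bash
python3 -c "
from h import *
show();strips('s9');todo(.9,6)
import cv2
a,b,c=[cv2.imread(f'pics/{n}.png') for n in('s7','s8','s9')]
print(np.abs(c.astype(int)-b).sum(2).max())
cv2.imwrite('pics/fin.png',cv2.hconcat([a[100:500,60:440],c[100:500,60:460]]))"
```

```text
{'t': 8.33, 'qpos': [-0.16, 0.64, 1.25, -0.04, 1.66, -0.09], 'ee_pos': [671.74, -102.37, 325.06], 'ft_force': [-0.94, -0.99, 5.7], 'width': 7.69, 'grasp_force': 30.02}
[(215, 391), (220, 391), (224, 391), (312, 404), (294, 409), (299, 409), (303, 409), (308, 409), (281, 413), (286, 413), (290, 413), (294, 413), (264, 418), (268, 418), (272, 418), (277, 418), (281, 418), (286, 418), (250, 422), (255, 422), (259, 422)]
shift [-0.079  0.016 -0.035] turn [-0.021 -0.083  0.003]
69
```

View pics/fin.png

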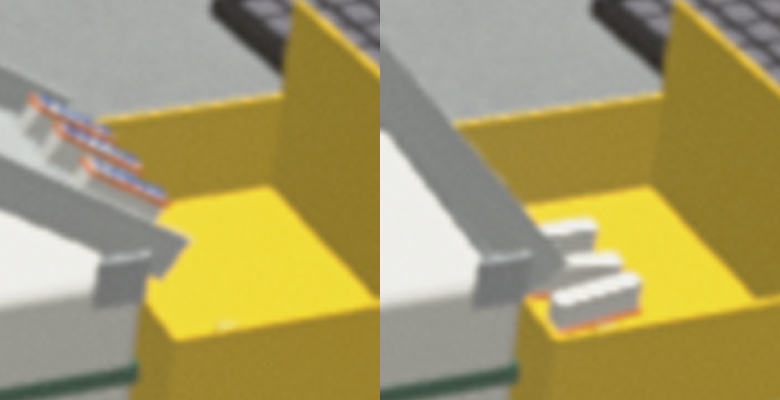

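Left (before): three strips on the tray at (75,110), (100,145) and (130,180), with one already in the bin at (225,325). Right (now): those three lie overturned on the bin floor at (570,235), (595,265) and (595,300), and the tray looks empty. I'm lowering it slowly and will confirm the floor is empty in the pixels before going below 0.25.

>>> servo_tool --plan '[[[1, -0.443, 0.026, -0.121, -0.054, -0.915, 0], [1, -0.431, 0.025, -0.156, -0.054, -0.915, 0], [1, -0.417, 0.024, -0.19, -0.054, -0.915, 0], [1, -0.401, 0.023, -0.223, -0.054, -0.915, 0], [1, 0, 0, 0, 0, 0, 0]]]'

```text
t: 8.8
ee_pos: [600.7, -98.4, 294.4]
orientation: [-2.233, -2.106, 0.1]
ft_force: [6.0, -1.4, -1.6]
width: 7.9
grasp_force: 30.1
```

>>> servo_tool --plan '[[[1, -0.194, 0.012, -0.123, -0.027, -0.458, 0], [1, -0.189, 0.011, -0.131, -0.027, -0.458, 0], [1, -0.183, 0.011, -0.138, -0.027, -0.458, 0], [1, -0.178, 0.01, -0.146, -0.027, -0.458, 0], [1, -0.171, 0.01, -0.153, -0.027, -0.458, 0]]]'

```text
t: 9.22
ee_pos: [566.7, -96.4, 268.9]
orientation: [2.23, 2.105, 0.108]
ft_force: [-1.1, -3.0, 0.7]
width: 7.9
grasp_force: 30.0
```

>>> servo_tool --plan '[[[1, -0.165, 0.01, -0.16, -0.027, -0.458, 0], [1, -0.158, 0.009, -0.166, -0.027, -0.458, 0], [1, -0.152, 0.009, -0.173, -0.027, -0.458, 0], [1, 0, 0, 0, 0, 0, 0]]]'

```text
t: 9.55
ee_pos: [547.1, -95.3, 248.0]
orientation: [2.162, 2.039, 0.229]
ft_force: [-0.7, -2.3, 3.1]
width: 7.6
grasp_force: 30.0
```

```bash
python3 -c "
from h import *
show();todo(.267,6)
import cv2
b=vision.get_image('side')[:,:,::-1].copy();cv2.imwrite('pics/s10.png',b)
def W(a,p): return R.from_euler('z',P[2]).apply(R.from_euler('y',a).apply(np.float64(p))+[85,0,100])+[P[0],P[1],0]
h=cv2.cvtColor(b,cv2.COLOR_BGR2HSV).astype(int)
def rep(img,h,a):
    q=proj('side',W(a,[(x,y,4) for y in range(-70,75,10) for x in range(-145,30,8)])).round().astype(int).reshape(15,22,2)
    for r in q[::-1]: print(' '.join('%3d'%h[v,u,1] for u,v in r))
rep(b,h,.267)
m=((h[...,0]<14)&(h[...,1]>60)&(h[...,2]>110)); print([(int(x),int(y)) for y,x in np.argwhere(m) if 390<x<490 and 215<y<310])
"
```

```text
{'t': 9.55, 'qpos': [-0.21, 0.33, 1.94, 0.06, 0.65, -0.19], 'ee_pos': [547.14, -95.32, 247.99], 'ft_force': [-0.66, -2.34, 3.06], 'width': 7.65, 'grasp_force': 29.99}
shift [-0.007  0.018  0.018] turn [-0.009  0.013 -0.007]
151  90  27   4   5   6   6   4   5   5   5   4   5   3   7   5   6   5   8   3   3   5
141  52   7   4   2   2   4   4   4   2   2   5   3   5   3   3   5   3   4   5   6   3
139  58   4   4   4   4   4   4   4   4   4   5   3   3   4   2   3   5   5   5   3   5
 87   5   2   4   4   4   5   5   4   2   4   4   4   4   4   2   4   7   5   6   3   5
 41   3   5   4   4   2   4   4   4   2   4   4   4   4   3   3   3   4   7   4   2   3
 19   2   2   2   4   4   2   4   4   4   4   4   2   4   4   5   5   3   8   2   2   3
 13   2   4   4   2   4   4   2   5   4   4   4   4   4   4   3   3   3   7   3   3   3
  4   4   5   5   2   4   4   4   4   4   4   4   2   3   3   3   3   3   8   5   3   5
  3   3   3   4   3   4   3   3   2   3   3   3   3   3   3   3   3   2   8   4   3   3
  3   3   3   3   3   3   5   3   5   3   3   5   3   3   3   3   2   3   5   6   3   3
  3   4   2   3   5   3   5   3   3   3   3   3   3   3   3   4   3   3   7   6   3   3
  4   5   6   4   6   5   6   5   5   7   6   5   7   3   4   3   5   7   7   7   5   4
  8   6   4   6   6   6   6   6   6   4   6   4   2   8   6   8   6   2   6   8   8   6
  6   6   6   6   8   4   6   4   6   6   4   6   6   6   6   6   8   8   6   8   8   8
  6   6   6   6   8   8   6   8   6   8   8   4   6   4   8   6   4   6  10   8   2   8
[(408, 274), (409, 274), (410, 274), (411, 274), (431, 277), (427, 278), (428, 278), (429, 278), (430, 278), (424, 279), (425, 279), (426, 279), (427, 279), (420, 280), (421, 280), (422, 280), (423, 280), (424, 280), (425, 280), (417, 281), (418, 281), (419, 281), (420, 281)]
```

The tray floor is empty, and four strips are in the bin. Now lowering gently onto the catch.

>>> servo_tool --plan '[[[1, -0.142, 0.008, -0.179, -0.027, -0.458, 0], [1, -0.135, 0.008, -0.185, -0.027, -0.458, 0], [1, -0.128, 0.008, -0.19, -0.027, -0.458, 0], [1, -0.122, 0.007, -0.196, -0.027, -0.458, 0], [1, 0, 0, 0, 0, 0, 0]]]'

```text
t: 10.02
ee_pos: [525.9, -94.0, 217.8]
orientation: [2.067, 1.949, 0.377]
ft_force: [-4.2, -6.3, 3.5]
width: 7.9
grasp_force: 30.0
```

>>> servo_tool --plan '[[[1, -0.115, 0.007, -0.2, -0.027, -0.458, 0], [1, -0.108, 0.006, -0.203, -0.027, -0.458, 0], [1, -0.07, 0.004, -0.138, -0.018, -0.309, 0], [1, 0, 0, 0, 0, 0, 0]]]'

```text
t: 10.35
ee_pos: [515.1, -93.5, 197.6]
orientation: [1.999, 1.884, 0.473]
ft_force: [-6.9, -8.2, 8.7]
width: 8.4
grasp_force: 30.0
```

```bash
python3 -c "
from h import *
show();todo(0,6)"
```

```text
{'t': 10.35, 'qpos': [-0.24, 0.36, 2.16, 0.56, 0.16, -0.72], 'ee_pos': [515.14, -93.49, 197.57], 'ft_force': [-6.86, -8.2, 8.68], 'width': 8.38, 'grasp_force': 30.01}
shift [-0.031  0.02  -0.01 ] turn [-0.01   0.025 -0.001]
```

>>> servo_tool --plan '[[[1, 0, 0, -0.06, 0, 0, 0], [1, 0, 0, 0, 0, 0, 0], [1, 0, 0, 0, 0, 0, 0], [1, 0, 0, 0, 0, 0, 0]]]'

```text
t: 10.68
ee_pos: [515.7, -93.4, 196.4]
orientation: [1.998, 1.886, 0.473]
ft_force: [-15.1, -3.7, 23.2]
width: 7.5
grasp_force: 30.0
```

```bash
python3 -c "
from h import *
show()
import cv2
a=cv2.imread('pics/side0.png');b=vision.get_image('side')[:,:,::-1].copy();cv2.imwrite('pics/s11.png',b)
# near wall front part: vertical shift
sl=np.s_[258:300,330:372]
g=lambda i:cv2.cvtColor(i[sl],cv2.COLOR_BGR2GRAY).astype(float)
print(cv2.phaseCorrelate(g(a),g(b)),np.abs(g(a)-g(b)).max())
W=lambda a,p:R.from_euler('z',P[2]).apply(R.from_euler('y',a).apply(np.float64(p))+[85,0,100])+[P[0],P[1],0]
print([proj('side',W(t,[(-165,-77,28)])) for t in(0,.03,.09)])"
```

```text
{'t': 10.68, 'qpos': [-0.24, 0.36, 2.16, 0.57, 0.16, -0.73], 'ee_pos': [515.7, -93.35, 196.45], 'ft_force': [-15.13, -3.71, 23.25], 'width': 7.49, 'grasp_force': 30.01}
((0.5015118069989235, 0.46017681847903447), 0.9113006587684742) 87.0
[array([[330.54237825, 267.19945611]]), array([[330.99216458, 265.21908127]]), array([[332.09415042, 261.23945504]])]
```

Home: no upward shift compared with the first image, and 23 N of reaction while pressing. Easing off, then releasing and retreating.

>>> servo_tool --plan '[[[1, -0.02, 0, 0.06, 0, 0, 0], [0, 0, 0, 0, 0, 0, 0], [0, 0, 0, 0, 0, 0, 0], [0, 0, 0, 0, 0, 0, 0], [0, 0, 0, 0, 0, 0, 0]]]'

```text
t: 11.15
ee_pos: [514.5, -92.7, 197.1]
orientation: [2.0, 1.888, 0.471]
ft_force: [0.2, 0.0, -0.2]
width: 31.1
grasp_force: 0.0
```

>>> servo_tool --plan '[[[0, -0.1, 0, 0.2, 0, 0, 0], [0, -0.2, 0, 0.4, 0, 0, 0], [0, -0.25, 0, 0.47, 0, 0, 0], [0, -0.25, 0, 0.47, 0, 0, 0], [0, -0.25, 0, 0.47, 0, 0, 0]]]'

```text
t: 11.57
ee_pos: [471.7, -92.7, 278.0]
orientation: [2.0, 1.889, 0.47]
ft_force: [0.4, 0.8, 0.8]
width: 43.7
grasp_force: 0.0
```

>>> servo_tool --plan '[[[0, -0.25, 0, 0.47, 0, 0, 0], [0, -0.2, 0, 0.5, 0, 0, 0], [0, 0, 0, 0, 0, 0, 0], [0, 0, 0, 0, 0, 0, 0]]]'

```text
t: 11.9
ee_pos: [454.8, -92.9, 317.4]
orientation: [1.997, 1.886, 0.473]
ft_force: [0.7, -0.1, -0.1]
width: 44.0
grasp_force: 0.0
```

```bash
python3 -c "
from h import *
show()
import cv2
a=cv2.imread('pics/side0.png');b=vision.get_image('side')[:,:,::-1].copy();cv2.imwrite('pics/s12.png',b)
g=lambda i,sl:cv2.cvtColor(i[sl],cv2.COLOR_BGR2GRAY).astype(float)
for sl in(np.s_[258:300,330:372],np.s_[255:285,325:360],np.s_[235:262,306:330]): print(cv2.phaseCorrelate(g(a,sl),g(b,sl)),np.abs(g(a,sl)-g(b,sl)).mean())
t0=cv2.imread('pics/top0.png');t=vision.get_image('top')[:,:,::-1].copy()
h=cv2.cvtColor(t,cv2.COLOR_BGR2HSV)[110:192,330:415,1]
for r in h[::4,::3]: print(''.join('#' if v>120 else '.' for v in r))"
```

```text
{'t': 11.9, 'qpos': [-0.28, 0.03, 2.19, 0.24, 0.45, -0.41], 'ee_pos': [454.76, -92.93, 317.42], 'ft_force': [0.74, -0.12, -0.06], 'width': 44.01, 'grasp_force': 0.0}
((0.5084610671554479, 0.4541158428434322), 0.9121245509618047) 5.8106575963718825
((-0.22562356879116052, 0.08859006744217623), 0.6458392811190639) 8.120952380952382
((0.149583307854396, 0.6238434879845851), 0.8786569668474621) 7.395061728395062
.............................
..#####################......
..###########################
..##########################.
..#########################..
..#########################..
..#########################..
..#########################..
..#########################..
.##########################..
.##########################..
.#######.###.##.####..#####..
.######..###.#..####..#####..
.######..##..##.####.######..
.######..##..##.###..######..
.######..##.###.###.#######..
.###...####################..
.###....................###..
.##.....................###..
.##......................##..
.........................#...
```

The top view shows all four strips in the bin. The tray is home and the gripper is clear, so I'm handing in.

```bash
python3 -c "
from workcell import close_job
print(close_job())"
```

```text
the job is handed in; nothing more can be done
None
```

The job is handed in at about 12 s with no verdict returned: all four strips are in the bin, the tray is pressed home past its catch, and the gripper is released and clear.

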